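# Build the sieve stack on the shaker

### The arm

A 6-joint arm with a two-finger parallel gripper is mounted at the origin on a cart in front of the work surface, level with it; the furniture and walls round the work are solid. World frame = base frame: x ahead of the robot, y to its left, z up, the work surface at z = 0. Lengths are in m, angles in rad, forces in N, time in s.
With the tool pointing down it reaches from about 0.25 to 0.725 m from the base axis. Payload 4 kg.
Tool frame: the origin (TCP) lies on the centre line of the jaws, within the pads' length; the fingertips stand ahead of it and the grasp point (between the pads) lies 11 mm behind it (bot.tip_extent is the z of the fingertips in the tool frame, in m); z points along the fingers, y is the direction in which the jaws open and shut (so a half turn about z gives the same grasp; the last joint's range is limited). The gripper opens to 85 mm and grips with 20 to 120 N. Pads are 22 mm wide; open, the fingers measure 114 mm over their backs; the gripper's body (76 mm by 85 mm) begins 54 mm behind the grasp point. The pads swing forward as they close: fully open they stand 13 mm farther back than shut.
Start: joints at [-1.209, 0.241, 0.005, 1.335, 0, 1.571], TCP at [0.177, -0.468, 0.239] pointing down, gripper open.
Joint ranges: [-2.72, 2.72], [-1.05, 1.87], [-1.09, 1.28], [-1.99, 2.15], [-1.42, 1.44], [-3.14, 3.14]. Speed limits (rad/s): [2.79, 2.79, 3.14, 3.14, 3.14, 3.14].

### API

Orientations are given as a unit quaternion [x, y, z, w].
In Python, from workcell import bot gives the robot as it stands.
- The arm moves only by the shell command python3 -m jog 'ROWS'. ROWS is JSON, a list that holds one entry, the list of rows, each a list of 7 numbers: the shift along the world's x, y, z in m, then the turn, a rotation vector about the world's x, y, z in degrees, then the closure in counts, from 0 (fully open) to 255 (shut). In form: [[[tx, ty, tz, ax, ay, az, fingers], ...]]. A call has 1 to 10 rows; each row is the pose to reach, as a shift and turn from the pose commanded when the call began; what a row does not reach only later rows make up. A row lasts 1/12 s, in which the tool goes at most 41.7 mm and 7.16 degrees, less where a joint would pass 70% of its speed; a pose out of reach is approached as far as the arm can. A call with a gripper value outside its range is refused whole. The fingers move at their own pace and stop on an object; the grip force is fixed at half the most. Time passes only in rows, so rows that repeat a pose let the fingers close. It gives the time, the measured TCP pose, the force and the opening at its end, in the units of the state.
- bot.get_obs(): the state, without advancing time (a new reading comes with each control period).
- bot.camera(name): name is "scene" or "side" or "wrist"; returns the picture (420x560x3 uint8, blue, green, red); there is no depth.
- bot.camera_model(name): a dict with "K" (3x3 intrinsics, pixels), "T" (4x4, takes a point from camera to world coordinates). Camera axes: x right, y down, z forward; pixel columns grow to the right and rows downward; lengths in m; the calibration is good to about 2 mm. A picture is of the moment at which its call begins: read the wrist's pose just before it. camera_model takes no time and is no camera call; for the wrist camera it gives the pose at the moment of the call.
- bot.job_done(): hands the job in, once; it reports no verdict.
The state is a dict: "clock": time; "joint_pos": joint angles; "joint_vel": joint speeds; "tau": joint torques, N m; "eef_pos": TCP position; "tool_rot": TCP orientation; "ft_force": force on the tool from outside, world axes, zero at the start; "ft_torque": the same for the moment, N m; "grip_width": finger opening in m.
Only numpy, scipy, OpenCV 4.12 (cv2) and the standard library are available. Lean on these libraries where they do the work, as an engineer would, in place of code of your own. Each camera call takes 0.05 s, during which the arm holds its last target. There are 200 camera calls.

### The job

Build the sieve stack on the small sieve shaker, from the bottom up: first the solid-bottomed receiver pan inside the shaker's ring, then the fine sieve, then the coarse sieve, and last the lid with the knob. Each part must sit fully home and level in the one below, and everything is let go at the end. Leave the other things on the bench where they lie.

Things in the scene. Friction and masses are not known exactly. Their poses are not given: they have to be found in the camera images.
- shaker: Small sieve shaker, fixed: grey round housing, 96 mm diameter, black knob on its side. Its flat deck is 30 mm above the origin; on it a bare metal locating ring, inner diameter 66, outer 76, rising 6 mm above the deck. Origin: centre of its underside, on the bench; z up.
- pan: Receiver pan: plain steel cup with a solid floor, outer diameter 60, height 38, mouth 55 mm inside; the lowest 5 mm taper in to 52. Origin: centre of underside, z up. Seated, its origin is 30 mm above the shaker's, inside the ring. Grip across its 60 mm with the fingertips at least 10 mm above its underside, to clear the ring. About 0.12 kg.
- fine_sieve: Fine sieve: the lower steel sieve ring with the close wire mesh (2.5 mm). Outer diameter 60, height 34, mouth 55 mm inside. Stands on a spigot 50 mm wide, 43 at the foot; 8 mm up a step goes out to the 60 mm wall, where it is gripped. Origin: centre of underside, z up. Seated (spigot in the pan's mouth, step on its rim) its origin is 30 mm above the pan's. About 0.10 kg.
- coarse_sieve: Coarse sieve: the taller steel sieve ring with the wide-open wire mesh (8 mm). Outer diameter 60, height 48, mouth 55 mm inside. Stands on a spigot 50 mm wide, 43 at the foot; 8 mm up a step goes out to the 60 mm wall, where it is gripped. Origin: centre of underside, z up. Seated, its origin is 26 mm above the fine sieve's. About 0.14 kg.
- lid: Lid: closed steel disc, 60 mm diameter, with an upright black knob to lift it by (18 mm diameter, from 13 to 35 mm above the underside). Under the 5 mm thick disc an 8 mm high spigot, 50 mm wide, 43 at the foot. Origin: centre of underside (spigot foot), z up. Seated, its origin is 40 mm above the coarse sieve's. About 0.09 kg.
- rack: Bystander: white tube rack with tubes, 60 x 172 x 47 mm, long side along y, in front of the machines at the back. Origin: centre of its underside.
- dish: Bystander: round flat dish with clear lid, 90 mm diameter, 15 mm high. Origin: centre of its underside.
- tape: Bystander: roll of tape lying flat, 76 mm diameter, 19 mm high. Origin: centre of its underside.
- marker: Bystander: marker pen lying along x among the parts, 130 mm long, 14 mm thick. Origin: centre of its underside.
- microtube: Bystander: small plastic tube lying on the bench, 39 mm long, 13 mm thick. Origin: centre of its underside.
Things that resemble listed ones, but are neither listed nor needed, are in the scene too. Leave any orange or red look-alike of the fine_sieve alone.

How it is judged:
On the way, in this order (a step that is already met when the one before it is completed fails the run):
1. the pan is seated on the shaker and let go (horizontal distance between pan and shaker below 0.006 m and z of pan in the frame of shaker between 0.027 and 0.033 m and angle between pan's own z axis and vertical below 0.07 rad and contact force between pan and the fingers below 0.2 N), for 0.2 s.
2. the fine sieve is seated on the pan and let go (horizontal distance between pan and shaker below 0.006 m and z of pan in the frame of shaker between 0.027 and 0.033 m and angle between each of pan, fine_sieve's own z axis and vertical below 0.07 rad and horizontal distance between fine_sieve and pan below 0.006 m and z of fine_sieve in the frame of pan between 0.027 and 0.033 m and contact force between fine_sieve and the fingers below 0.2 N), for 0.2 s.
3. the coarse sieve is seated on the fine sieve and let go (horizontal distance between pan and shaker below 0.006 m and z of pan in the frame of shaker between 0.027 and 0.033 m and angle between each of pan, fine_sieve, coarse_sieve's own z axis and vertical below 0.07 rad and horizontal distance between fine_sieve and pan below 0.006 m and z of fine_sieve in the frame of pan between 0.027 and 0.033 m and horizontal distance between coarse_sieve and fine_sieve below 0.006 m and z of coarse_sieve in the frame of fine_sieve between 0.023 and 0.029 m and contact force between coarse_sieve and the fingers below 0.2 N), for 0.2 s.
4. the lid is seated on the coarse sieve and let go (horizontal distance between pan and shaker below 0.006 m and z of pan in the frame of shaker between 0.027 and 0.033 m and angle between each of pan, fine_sieve, coarse_sieve, lid's own z axis and vertical below 0.07 rad and horizontal distance between fine_sieve and pan below 0.006 m and z of fine_sieve in the frame of pan between 0.027 and 0.033 m and horizontal distance between coarse_sieve and fine_sieve below 0.006 m and z of coarse_sieve in the frame of fine_sieve between 0.023 and 0.029 m and horizontal distance between lid and coarse_sieve below 0.006 m and z of lid in the frame of coarse_sieve between 0.037 and 0.043 m and contact force between lid and the fingers below 0.2 N), for 0.2 s.
At the end, for the whole second after the job is handed in: Pan on the shaker's deck inside the ring, fine sieve in the pan, coarse sieve in the fine sieve, lid in the coarse sieve: each centred within 6 mm on the one below, within 3 mm of its fully seated height, within 4 degrees of upright, at rest and released (horizontal distance between pan and shaker below 0.006 m and z of pan in the frame of shaker between 0.027 and 0.033 m and angle between each of pan, fine_sieve, coarse_sieve, lid's own z axis and vertical below 0.07 rad and horizontal distance between fine_sieve and pan below 0.006 m and z of fine_sieve in the frame of pan between 0.027 and 0.033 m and horizontal distance between coarse_sieve and fine_sieve below 0.006 m and z of coarse_sieve in the frame of fine_sieve between 0.023 and 0.029 m and horizontal distance between lid and coarse_sieve below 0.006 m and z of lid in the frame of coarse_sieve between 0.037 and 0.043 m and linear speed of each of pan, fine_sieve, coarse_sieve, lid below 0.02 m/s); the robot touches nothing.
It fails at once if a bystander (rack, dish, tape, marker or microtube) is shifted by more than 20 mm (distance of any of rack, dish, tape, marker, microtube from where it was at the start of the episode above 0.02 m).
It also fails if it takes over 128 s, if anything falls off the work surface, if the arm or the gripper's body presses on something with over 40 N, if the wrist force passes 120 N, or if a joint passes its speed limit or range.

## Working session

There is one attempt and no reset: what is moved stays moved. The work goes in short steps, Python scripts to look and compute and a shell command to move; the robot and the scene stay as the last step left them, time stands still between calls to the robot, and variables do not carry over. Pictures are saved under pics/ and viewed, about 12 in all and at most 16, crops included, and the job is handed in when it is done.

```bash
mkdir -p pics; python3 - <<'E'
from workcell import bot
import cv2
print(bot.get_obs(), bot.tip_extent)
for n in("scene","side"):
    cv2.imwrite(f"pics/{n}0.png",bot.camera(n)); m=bot.camera_model(n); print(n,m["K"].tolist(),m["T"].round(4).tolist())
m=bot.camera_model("wrist");print(m["K"].tolist(),m["T"].round(4).tolist())
E
```

```text
{'clock': 0.0, 'joint_pos': array([-1.20899770e+00,  2.41399811e-01,  3.70006198e-03,  1.33520946e+00,
        1.00676894e-05,  1.57078237e+00]), 'joint_vel': array([ 0.0005944 , -0.00057849, -0.00031151, -0.00059811, -0.00010737,
        0.0007285 ]), 'tau': array([ 1.01671176e-03, -3.72317863e+01,  2.52407742e+01,  1.69367337e-02,
       -1.06344517e-04, -9.06985548e-06]), 'eef_pos': array([ 0.17675791, -0.46703959,  0.23841031]), 'tool_rot': array([ 9.83680488e-01,  1.79921044e-01, -1.85110105e-04, -1.04011057e-03]), 'ft_force': array([ 0.34280774, -0.38334528,  0.22780362]), 'ft_torque': array([-0.05006713, -0.02063194, -0.04622081]), 'grip_width': 0.08531264119883865} 0.008
scene [[447.5503190430684, 0.0, 278.2560955395465], [0.0, 447.5503190430684, 203.97211405154772], [0.0, 0.0, 1.0]] [[-0.8705, -0.3069, 0.3848, 0.215], [-0.4916, 0.5053, -0.7092, 0.4841], [0.0232, -0.8066, -0.5907, 0.5428], [0.0, 0.0, 0.0, 1.0]]
side [[434.10791418574854, 0.0, 277.9234683391689], [0.0, 434.10791418574854, 209.72386620641967], [0.0, 0.0, 1.0]] [[-0.8968, -0.3696, 0.2432, 0.3502], [-0.4422, 0.7658, -0.4669, 0.314], [-0.0137, -0.5263, -0.8502, 0.8191], [0.0, 0.0, 0.0, 1.0]]
[[322.0914501843395, 0.0, 276.9813389383723], [0.0, 322.0914501843395, 216.97828211843012], [0.0, 0.0, 1.0]] [[0.3552, -0.8902, -0.2852, 0.2499], [-0.9348, -0.3388, -0.1066, -0.4404], [-0.0017, 0.3045, -0.9525, 0.3734], [0.0, 0.0, 0.0, 1.0]]
```

View pics/scene0.png

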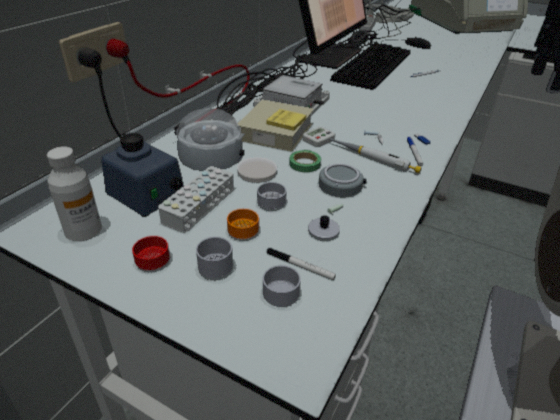

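View pics/side0.png

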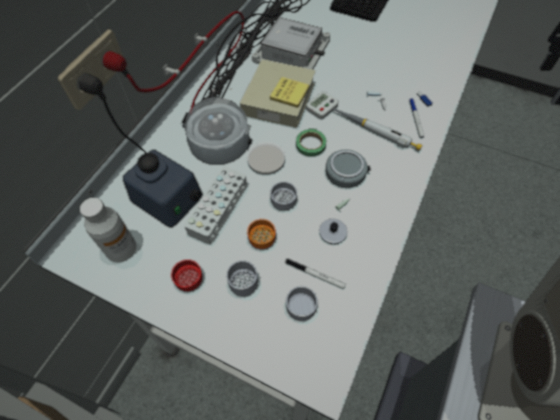

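The side view shows the shaker at about (348,166), the lid at (333,230), the fine sieve at (284,195), the coarse sieve at (242,278) and the pan at (301,303). The marker lies between them at (316,274). The orange and red look-alikes are at (262,234) and (187,275).

```bash
cat > h.py <<'E'
from workcell import bot
import numpy as np, cv2
def ray(n,u,v,z,m=None):
    m=m or bot.camera_model(n); d=m["T"][:3,:3]@np.linalg.inv(m["K"])@[u,v,1]; o=m["T"][:3,3]
    return (o+d*(z-o[2])/d[2]).round(4)
def proj(n,P,m=None):
    m=m or bot.camera_model(n); T=np.linalg.inv(m["T"]); P=np.atleast_2d(P)
    q=(T[:3,:3]@P.T+T[:3,3:])
    p=m["K"]@q; return (p[:2]/p[2]).T
def circ(x,y,z,r):
    a=np.linspace(0,2*np.pi,40); return np.c_[x+r*np.cos(a),y+r*np.sin(a),0*a+z]
E
python3 - <<'E'
from h import *
side=dict(shaker=(347,164,.036),pan=(301,299,.038),coarse=(242,272,.048),fine=(284,191,.034),lid=(333,232,.013))
sc=dict(shaker=(341,176,.036),pan=(281,277,.038),coarse=(214,249,.048),fine=(271,192,.034),lid=(324,229,.013))
for k in side: print(k,ray("side",*side[k]),ray("scene",*sc[k]))
im=cv2.imread("pics/side0.png");big=cv2.resize(im[130:340,150:400],None,fx=3.2,fy=2.85)
for k,(r,h) in dict(shaker=(.038,.036),pan=(.03,.038),coarse=(.03,.048),fine=(.03,.034),lid=(.03,.013)).items():
    p=(ray("side",*side[k])+ray("scene",*sc[k]))/2
    for z in (h,0 if k!='shaker' else h):
        q=(proj("side",circ(p[0],p[1],z,r))-[150,130])*[3.2,2.85]
        cv2.polylines(big,[q.astype(np.int32)],True,(0,0,255) if z else (0,255,0),1)
cv2.imwrite("pics/side_o.png",big)
E
```

```text
shaker [ 0.4873 -0.2932  0.036 ] [ 0.481  -0.2801  0.036 ]
pan [0.4476 0.0429 0.038 ] [0.4452 0.0438 0.038 ]
coarse [0.5708 0.0468 0.048 ] [0.5659 0.0533 0.048 ]
fine [ 0.5842 -0.1661  0.034 ] [ 0.5787 -0.1545  0.034 ]
lid [ 0.4516 -0.1296  0.013 ] [ 0.448  -0.1275  0.013 ]
```

View pics/side_o.png

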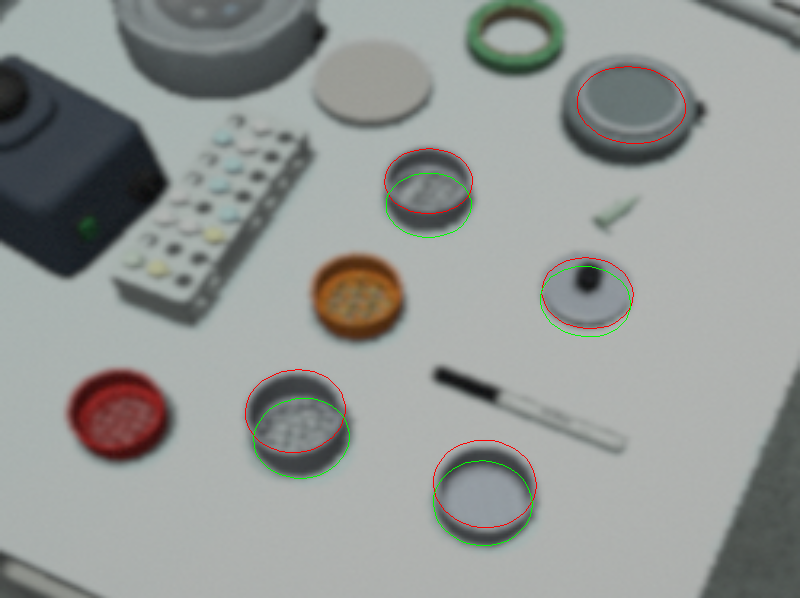

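Both views agree to about 1 cm and the projected outlines fit. I'll move above the pan, turning the jaws to lie along x.

```bash
python3 -m jog '[[[0.02,0.035,0,0,0,7,0],[0.04,0.07,0,0,0,14,0],[0.06,0.105,0,0,0,21,0],[0.08,0.14,0,0,0,28,0],[0.1,0.175,0,0,0,35,0],[0.12,0.21,0,0,0,42,0],[0.14,0.245,0,0,0,49,0],[0.16,0.28,0,0,0,56,0],[0.18,0.315,0,0,0,63,0],[0.2,0.35,0,0,0,69.3,0]]]' && python3 -m jog '[[[0.023,0.035,0,0,0,0,0],[0.046,0.07,0,0,0,0,0],[0.069,0.105,0,0,0,0,0],[0.069,0.14,0,0,0,0,0],[0.069,0.159,0,0,0,0,0],[0.069,0.159,0,0,0,0,0],[0.069,0.159,0,0,0,0,0]]]'; python3 - <<'E'
from h import *
o=bot.get_obs();print(o["eef_pos"],o["tool_rot"],o["joint_pos"],o["clock"])
m=bot.camera_model("wrist");print(m["K"].tolist(),m["T"].round(4).tolist())
cv2.imwrite("pics/w1.png",bot.camera("wrist"))
E
```

```text
clock: 0.93
eef_pos: [0.3772, -0.1157, 0.2392]
tool_rot: [0.705, 0.709, -0.0, -0.0]
ft_force: [0.6, -0.5, 0.7]
grip_width: 0.0854
clock: 1.52
eef_pos: [0.4456, 0.0422, 0.2388]
tool_rot: [0.706, 0.708, -0.001, -0.0]
ft_force: [-0.8, -0.7, -0.1]
grip_width: 0.0852
[0.44561098 0.04221524 0.23877424] [ 7.05926609e-01  7.08284639e-01 -6.51154298e-04 -2.64166313e-04] [ 9.47340728e-02  1.38316274e-01 -1.23589761e-01  1.31023001e+00
 -4.24617983e-04  1.66219592e+00] 1.5167
[[322.0914501843395, 0.0, 276.9813389383723], [0.0, 322.0914501843395, 216.97828211843012], [0.0, 0.0, 1.0]] [[1.0, 0.0047, 0.0007, 0.4455], [0.0047, -0.9522, -0.3055, 0.1198], [-0.0008, 0.3055, -0.9522, 0.3736], [0.0, 0.0, 0.0, 1.0]]
```

View pics/w1.png

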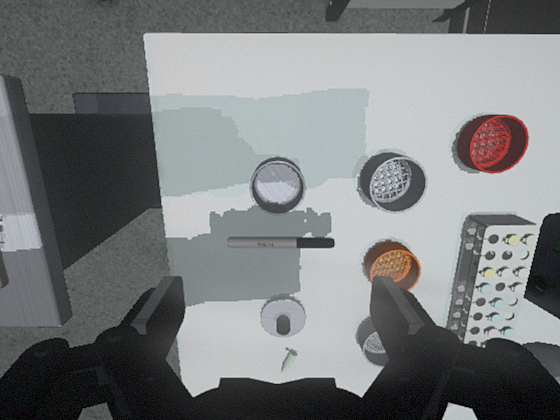

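The wrist view shows the pan rim near (277,184), the coarse sieve near (397,180), the marker near (280,242) and the lid near (283,316). I'll refine these with a rim-circle fit.

```bash
cat >> h.py <<'E'
from scipy.ndimage import map_coordinates
def fit(m,im,x,y,z,r,R=.015):
    "best centre: max mean gradient magnitude under the projected outline(s)"
    g=cv2.GaussianBlur(im,(0,0),1).astype(float); G=np.hypot(cv2.Sobel(g,6,1,0),cv2.Sobel(g,6,0,1)).max(2)
    zr=list(zip(np.atleast_1d(z),np.atleast_1d(r)))
    def s(a,b): return np.mean([map_coordinates(G,proj("",circ(a,b,zz,rr),m).T[::-1],order=1).mean() for zz,rr in zr])
    for st,n in((.002,int(R/.002)),(.0005,5)):
        c=[(s(x+i*st,y+j*st),x+i*st,y+j*st) for i in range(-n,n+1) for j in range(-n,n+1)]
        v,x,y=max(c)
    return round(x,4),round(y,4),round(v,1)
E
python3 - <<'E'
from h import *
import pickle
im=cv2.imread("pics/w1.png");m=bot.camera_model("wrist");pickle.dump(m,open("w1.pkl","wb"))
P=dict(pan=(*ray("",277,184,.038,m)[:2],[.038,.038],[.03,.0275]),coarse=(*ray("",397,180,.048,m)[:2],[.048,.048],[.03,.0275]),lid=(*ray("",283,316,.013,m)[:2],[.013],[.03]))
for k,(x,y,z,r) in P.items():
    f=fit(m,im,x,y,z,r);print(k,x,y,f)
    for zz in (z[0],0): cv2.polylines(im,[(proj("",circ(f[0],f[1],zz,.03),m)*4).astype(np.int32)],True,(0,0,255) if zz else (0,255,0),1,cv2.LINE_AA,2)
print("marker",ray("",228,242,.007,m),ray("",335,242,.007,m))
print("rack",ray("",468,215,.047,m),ray("",447,340,.0,m))
print("orange",ray("",391,264,.034,m))
print("red",ray("",492,140,.034,m))
cv2.imwrite("pics/w1o.png",cv2.resize(im[110:350,210:450],None,fx=2.5,fy=2.5))
E
```

```text
pan 0.4457 0.0479 (np.float64(0.4462), np.float64(0.0459), np.float64(151.2))
coarse 0.5686 0.0545 (np.float64(0.5701), np.float64(0.049), np.float64(174.1))
lid 0.454 -0.1325 (np.float64(0.454), np.float64(-0.1365), np.float64(97.0))
marker [ 0.3858 -0.0312  0.007 ] [ 0.517  -0.0308  0.007 ]
rack [0.6488 0.0169 0.047 ] [ 0.6823 -0.1797  0.    ]
orange [ 0.5784 -0.0471  0.034 ]
red [0.6667 0.0937 0.034 ]
```

View pics/w1o.png

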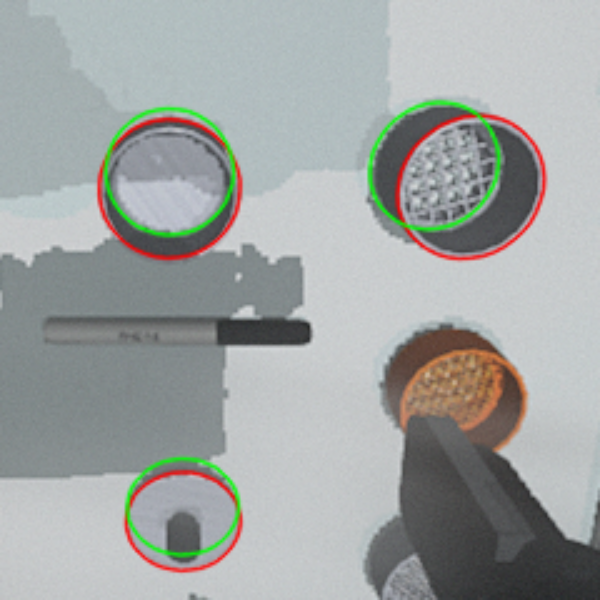

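```bash
python3 -m jog '[[[0.0005,0.003,-0.04,0,0,0,0],[0.0005,0.003,-0.08,0,0,0,0],[0.0005,0.003,-0.12,0,0,0,0],[0.0005,0.003,-0.15,0,0,0,0],[0.0005,0.003,-0.175,0,0,0,0],[0.0005,0.003,-0.195,0,0,0,0],[0.0005,0.003,-0.21,0,0,0,0],[0.0005,0.003,-0.217,0,0,0,0],[0.0005,0.003,-0.217,0,0,0,0]]]' && python3 -m jog '[[[0,0,0,0,0,0,255],[0,0,0,0,0,0,255],[0,0,0,0,0,0,255],[0,0,0,0,0,0,255],[0,0,0,0,0,0,255],[0,0,0,0,0,0,255],[0,0,0,0,0,0,255],[0,0,0,0,0,0,255]]]'
```

```text
clock: 2.32
eef_pos: [0.445, 0.043, 0.0209]
tool_rot: [0.708, 0.706, -0.001, -0.001]
ft_force: [-0.8, -0.7, -0.8]
grip_width: 0.0853
clock: 2.98
eef_pos: [0.4479, 0.0443, 0.0239]
tool_rot: [0.707, 0.707, 0.001, 0.001]
ft_force: [-1.2, -1.6, 6.6]
grip_width: 0.0585
```

```bash
python3 -m jog '[[[0,0,0.03,0,0,0,255],[0,0,0.07,0,0,0,255],[0,0,0.11,0,0,0,255],[0,0,0.15,0,0,0,255],[0,-0.04,0.18,0,0,0,255],[0.005,-0.08,0.2,0,0,0,255],[0.01,-0.12,0.2,0,0,0,255],[0.02,-0.16,0.2,0,0,0,255],[0.03,-0.2,0.2,0,0,0,255],[0.038,-0.235,0.2,0,0,0,255]]]' && python3 -m jog '[[[0,0,0,0,0,0,255],[0,0,0,0,0,0,255],[0,0,0,0,0,0,255]]]'; python3 - <<'E'
from h import *
import pickle
o=bot.get_obs();print(o["eef_pos"],o["clock"])
m=bot.camera_model("wrist");pickle.dump(m,open("w2.pkl","wb"))
cv2.imwrite("pics/w2.png",bot.camera("wrist"))
E
```

```text
clock: 3.82
eef_pos: [0.4841, -0.1902, 0.2232]
tool_rot: [0.707, 0.707, 0.0, 0.001]
ft_force: [2.1, 0.5, -0.7]
grip_width: 0.0587
clock: 4.07
eef_pos: [0.4834, -0.1881, 0.222]
tool_rot: [0.707, 0.707, -0.0, -0.001]
ft_force: [-0.5, -0.7, -1.0]
grip_width: 0.0585
[ 0.48337424 -0.18812186  0.22201834] 4.0667
```

View pics/w2.png

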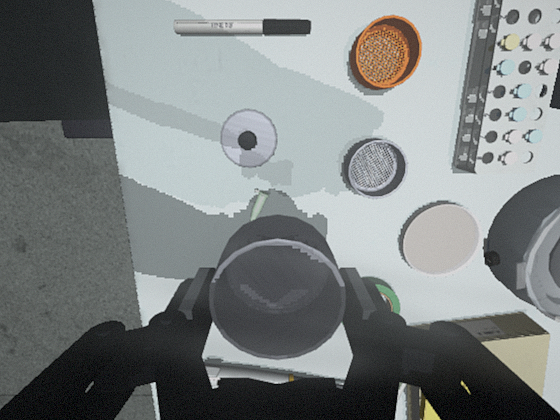

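The shaker is hidden behind the held pan. The fine sieve at (374,166) and the lid at (248,138) are clear. I'll fit the shaker in the first fixed-camera images, and fit the held pan and the known parts too as a cross-check.

```bash
python3 - <<'E'
from h import *
import pickle
m=pickle.load(open("w2.pkl","rb"));im=cv2.imread("pics/w2.png")
print("heldpan",fit(m,im,.4834,-.188,[.238,.238],[.03,.0275]))
a=ray("",374,163,.034,m);print("fine",a,fit(m,im,a[0],a[1],[.034,.034],[.03,.0275],.01))
a=ray("",248,138,.013,m);print("lid",a,fit(m,im,a[0],a[1],.013,.03,.01), "knobtop",ray("",247,140,.035,m))
print("rack",ray("",456,172,0,m),"dish",ray("",440,238,.015,m),"orange",ray("",388,52,.034,m))
for n in("side","scene"):
    im=cv2.imread(f"pics/{n}0.png");m=bot.camera_model(n)
    for k,(x,y,z,r) in dict(shaker=(.484,-.287,[.036,.03,.03],[.038,.048,.033]),shk2=(.484,-.287,[.03,0],[.048,.048]),pan=(.446,.043,[.038,.038],[.03,.0275]),coarse=(.569,.05,[.048,.048],[.03,.0275]),fine=(.58,-.16,[.034,.034],[.03,.0275]),lid=(.45,-.13,[.013],[.03])).items():
        print(n,k,fit(m,im,x,y,z,r,.014))
E
```

```text
heldpan (0.4839, -0.188, np.float64(93.4))
fine [ 0.5803 -0.1571  0.034 ] (np.float64(0.5843), np.float64(-0.1641), np.float64(162.4))
lid [ 0.4533 -0.1344  0.013 ] (np.float64(0.4538), np.float64(-0.1349), np.float64(103.3)) knobtop [ 0.4542 -0.1348  0.035 ]
rack [ 0.6827 -0.1719  0.    ] dish [ 0.669  -0.2448  0.015 ] orange [ 0.5837 -0.0571  0.034 ]
side shaker (0.4855, -0.28, np.float64(90.9))
side shk2 (0.489, -0.2975, np.float64(118.4))
side pan (0.4455, 0.046, np.float64(160.7))
side coarse (0.569, 0.052, np.float64(164.3))
side fine (0.5835, -0.161, np.float64(164.2))
side lid (0.452, -0.128, np.float64(95.6))
scene shaker (0.4875, -0.2925, np.float64(89.3))
scene shk2 (0.4885, -0.2955, np.float64(118.7))
scene pan (0.4435, 0.0465, np.float64(164.9))
scene coarse (0.567, 0.0525, np.float64(155.9))
scene fine (0.581, -0.16, np.float64(154.4))
scene lid (0.4475, -0.1225, np.float64(131.3))
```

```bash
python3 -m jog '[[[0,-0.04,0,0,0,0,255],[0,-0.08,0,0,0,0,255],[0,-0.12,0,0,0,0,255],[0,-0.16,0,0,0,0,255],[0,-0.2,0,0,0,0,255],[0,-0.23,0,0,0,0,255],[0,-0.23,0,0,0,0,255],[0,-0.23,0,0,0,0,255]]]'; python3 - <<'E'
from h import *
import pickle
o=bot.get_obs();print(o["eef_pos"],o["clock"])
m=bot.camera_model("wrist");pickle.dump(m,open("w3.pkl","wb"))
im=bot.camera("wrist");cv2.imwrite("pics/w3.png",im)
for z,r in(([.036,.03,.036],[.038,.048,.033]),([.036,.036],[.038,.033]),([.03,],[.048])):
    f=fit(m,im,.4875,-.29,z,r,.014);print(f)
    for zz,rr in zip(z,r): cv2.polylines(im,[(proj("",circ(f[0],f[1],zz,rr),m)*4).astype(np.int32)],True,(0,0,255) if len(z)==3 else (0,255,0),1,cv2.LINE_AA,2)
print("heldpan",fit(m,cv2.imread("pics/w3.png"),o["eef_pos"][0],o["eef_pos"][1],[.238,.238],[.03,.0275],.006))
cv2.imwrite("pics/w3o.png",im)
E
```

```text
clock: 4.78
eef_pos: [0.484, -0.418, 0.2216]
tool_rot: [0.707, 0.707, 0.0, -0.001]
ft_force: [-0.7, 0.3, -1.6]
grip_width: 0.0585
[ 0.48401276 -0.41803485  0.22157986] 4.7833
(0.4885, -0.2985, np.float64(160.3))
(0.489, -0.297, np.float64(271.3))
(0.489, -0.2995, np.float64(305.8))
heldpan (np.float64(0.4845), np.float64(-0.4175), np.float64(105.8))
```

View pics/w3o.png

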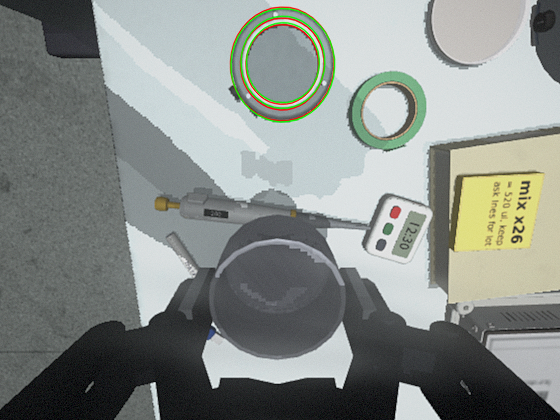

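The fitted ellipses sit on the locating ring: the shaker is at (0.4888, −0.298) and the held pan is centred under the TCP. I'll go over the shaker and lower.

```bash
python3 -m jog '[[[0.0045,0.04,0,0,0,0,255],[0.0045,0.08,0,0,0,0,255],[0.0045,0.12,0,0,0,0,255],[0.0045,0.12,-0.04,0,0,0,255],[0.0045,0.12,-0.08,0,0,0,255],[0.0045,0.12,-0.12,0,0,0,255],[0.0045,0.12,-0.14,0,0,0,255],[0.0045,0.12,-0.155,0,0,0,255],[0.0045,0.12,-0.155,0,0,0,255],[0.0045,0.12,-0.155,0,0,0,255]]]' && python3 -m jog '[[[0,0,-0.003,0,0,0,255],[0,0,-0.006,0,0,0,255],[0,0,-0.009,0,0,0,255],[0,0,-0.012,0,0,0,255],[0,0,-0.0135,0,0,0,255],[0,0,-0.0135,0,0,0,255],[0,0,-0.0135,0,0,0,255]]]'
```

```text
clock: 5.67
eef_pos: [0.4882, -0.296, 0.0673]
tool_rot: [0.706, 0.708, -0.0, -0.001]
ft_force: [0.9, -1.1, -1.0]
grip_width: 0.0585
clock: 6.25
eef_pos: [0.4885, -0.2985, 0.054]
tool_rot: [0.707, 0.707, 0.0, 0.0]
ft_force: [0.3, -0.4, -0.2]
grip_width: 0.0589
```

```bash
python3 -m jog '[[[0,0,-0.001,0,0,0,255],[0,0,-0.002,0,0,0,255],[0,0,-0.002,0,0,0,255],[0,0,-0.002,0,0,0,255]]]'
```

```text
clock: 6.58
eef_pos: [0.4885, -0.2985, 0.0539]
tool_rot: [0.707, 0.707, 0.0, 0.001]
ft_force: [-4.1, 2.1, 11.3]
grip_width: 0.0585
```

Contact at the expected seat height. Releasing and rising.

```bash
python3 -m jog '[[[0,0,0.001,0,0,0,255],[0,0,0.001,0,0,0,0],[0,0,0.001,0,0,0,0],[0,0,0.001,0,0,0,0],[0,0,0.001,0,0,0,0],[0,0,0.001,0,0,0,0],[0,0,0.001,0,0,0,0]]]' && python3 -m jog '[[[0,0,0.02,0,0,0,0],[0,0,0.05,0,0,0,0],[0,0,0.09,0,0,0,0],[0,0,0.13,0,0,0,0],[0,0,0.17,0,0,0,0],[0,-0.04,0.17,0,0,0,0],[0,-0.08,0.17,0,0,0,0],[0,-0.08,0.17,0,0,0,0],[0,-0.08,0.17,0,0,0,0]]]'; python3 - <<'E'
from h import *
o=bot.get_obs();print(o["eef_pos"],o["clock"])
m=bot.camera_model("wrist")
im=bot.camera("wrist");cv2.imwrite("pics/w4.png",im)
for z,r in(([.068,.068],[.03,.0275]),([.03,],[.048])):
    f=fit(m,im,.4885,-.298,z,r,.01);print(f)
    for zz,rr in zip(z,r): cv2.polylines(im,[(proj("",circ(f[0],f[1],zz,rr),m)*4).astype(np.int32)],True,(0,0,255),1,cv2.LINE_AA,2)
c=proj("",[.4885,-.298,.04],m)[0].astype(int);x,y=max(c[0]-120,0),max(c[1]-90,0)
cv2.imwrite("pics/w4o.png",cv2.resize(im[y:y+180,x:x+240],None,fx=2.5,fy=2.5))
E
```

```text
clock: 7.17
eef_pos: [0.4884, -0.2983, 0.0526]
tool_rot: [0.707, 0.707, -0.0, -0.0]
ft_force: [-1.2, -0.1, 0.7]
grip_width: 0.085
clock: 7.92
eef_pos: [0.4879, -0.3801, 0.2219]
tool_rot: [0.708, 0.706, -0.0, -0.0]
ft_force: [0.3, 1.2, -0.8]
grip_width: 0.0854
[ 0.48787102 -0.38006682  0.22190661] 7.9167
(0.4885, -0.2985, np.float64(153.6))
(0.4885, -0.298, np.float64(161.3))
```

View pics/w4o.png

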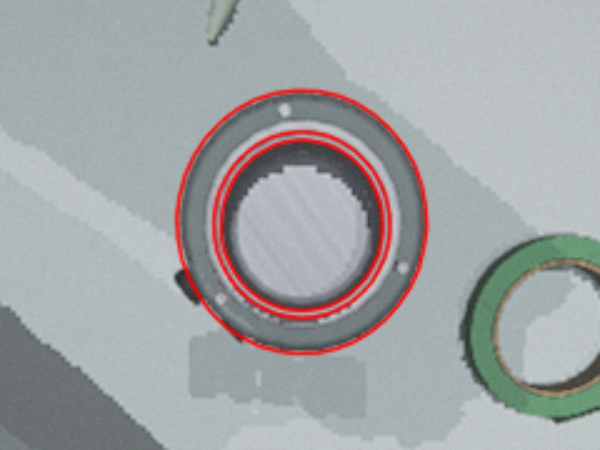

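The pan is seated concentrically, at (0.4885, −0.2985) and the right height. Next is the fine sieve; I'll go above it and re-fit its position.

```bash
python3 -m jog '[[[0.016,0.037,0,0,0,0,0],[0.032,0.074,0,0,0,0,0],[0.048,0.11,0,0,0,0,0],[0.064,0.146,0,0,0,0,0],[0.08,0.182,0,0,0,0,0],[0.095,0.218,0,0,0,0,0],[0.095,0.218,0,0,0,0,0],[0.095,0.218,0,0,0,0,0]]]'; python3 - <<'E'
from h import *
o=bot.get_obs();print(o["eef_pos"],o["clock"])
m=bot.camera_model("wrist")
im=bot.camera("wrist");cv2.imwrite("pics/w5.png",im)
for z,r in(([.034,.034],[.03,.0275]),([.034,.008],[.03,.03])):
    f=fit(m,im,.583,-.162,z,r,.01);print(f)
    for zz,rr in zip(z,r): cv2.polylines(im,[(proj("",circ(f[0],f[1],zz,rr),m)*4).astype(np.int32)],True,(0,0,255) if r[1]<.03 else (0,255,0),1,cv2.LINE_AA,2)
print(fit(m,im,.569,.05,[.048]*2,[.03,.0275],.008))
cv2.imwrite("pics/w5o.png",im)
E
```

```text
clock: 8.63
eef_pos: [0.5837, -0.1565, 0.2225]
tool_rot: [0.705, 0.709, -0.0, -0.001]
ft_force: [-0.7, 0.4, -0.1]
grip_width: 0.0855
[ 0.5836689  -0.15651344  0.22250304] 8.6333
(0.5845, -0.161, np.float64(134.6))
(0.5835, -0.164, np.float64(208.7))
(0.5795, 0.0605, np.float64(0.0))
```

View pics/w5o.png

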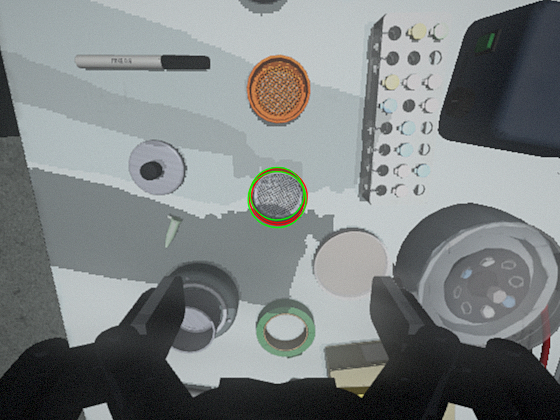

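```bash
python3 -m jog '[[[0.0005,-0.003,-0.04,0,0,0,0],[0.0005,-0.003,-0.08,0,0,0,0],[0.0005,-0.003,-0.12,0,0,0,0],[0.0005,-0.003,-0.15,0,0,0,0],[0.0005,-0.003,-0.175,0,0,0,0],[0.0005,-0.003,-0.19,0,0,0,0],[0.0005,-0.003,-0.2,0,0,0,0],[0.0005,-0.003,-0.2,0,0,0,0],[0.0005,-0.003,-0.2,0,0,0,0]]]' && python3 -m jog '[[[0,0,0,0,0,0,255],[0,0,0,0,0,0,255],[0,0,0,0,0,0,255],[0,0,0,0,0,0,255],[0,0,0,0,0,0,255],[0,0,0,0,0,0,255],[0,0,0,0,0,0,255],[0,0,0,0,0,0,255]]]' && python3 -m jog '[[[0,0,0.03,0,0,0,255],[0,0,0.07,0,0,0,255],[0,0,0.11,0,0,0,255],[0,0,0.15,0,0,0,255],[0,0,0.19,0,0,0,255],[0,0,0.2,0,0,0,255],[0,0,0.2,0,0,0,255],[0,0,0.2,0,0,0,255]]]'
python3 - <<'E'
from h import *
o=bot.get_obs();print(o["eef_pos"],o["clock"])
m=bot.camera_model("wrist")
im=bot.camera("wrist");cv2.imwrite("pics/w6.png",im);e=o["eef_pos"]
for h in (.010,.012,.014):print(fit(m,im,e[0],e[1],[e[2]+h]*2,[.03,.0275],.008))
E
```

```text
clock: 9.43
eef_pos: [0.5836, -0.1641, 0.023]
tool_rot: [0.707, 0.707, -0.0, -0.0]
ft_force: [0.1, 0.1, -0.2]
grip_width: 0.0853
clock: 10.1
eef_pos: [0.5856, -0.164, 0.0256]
tool_rot: [0.707, 0.707, 0.001, 0.002]
ft_force: [-1.2, -0.8, 4.9]
grip_width: 0.0587
clock: 10.77
eef_pos: [0.5842, -0.1634, 0.2237]
tool_rot: [0.707, 0.707, 0.001, 0.001]
ft_force: [-0.2, -0.5, -1.1]
grip_width: 0.0592
[ 0.58424036 -0.16338449  0.22368872] 10.7667
(np.float64(0.5847), np.float64(-0.1634), np.float64(96.1))
(np.float64(0.5847), np.float64(-0.1624), np.float64(107.0))
(np.float64(0.5842), np.float64(-0.1614), np.float64(96.1))
```

```bash
python3 -m jog '[[[-0.024,-0.034,0,0,0,0,255],[-0.048,-0.068,0,0,0,0,255],[-0.072,-0.102,0,0,0,0,255],[-0.096,-0.136,0,0,0,0,255],[-0.096,-0.136,-0.04,0,0,0,255],[-0.096,-0.136,-0.08,0,0,0,255],[-0.096,-0.136,-0.11,0,0,0,255],[-0.096,-0.136,-0.125,0,0,0,255],[-0.096,-0.136,-0.125,0,0,0,255],[-0.096,-0.136,-0.125,0,0,0,255]]]'
python3 - <<'E'
from h import *
import time
o=bot.get_obs();print(o["eef_pos"])
E
```

```text
clock: 11.65
eef_pos: [0.4859, -0.2982, 0.095]
tool_rot: [0.707, 0.707, -0.001, -0.003]
ft_force: [-0.1, -0.7, -0.3]
grip_width: 0.0589
[ 0.48593532 -0.29815762  0.09497768]
```

```bash
for i in 1 2 3; do python3 -m jog '[[[0,0,0,0,0,0,255],[0,0,0,0,0,0,255]]]' | grep -E "eef|rot"; done
```

```text
eef_pos: [0.4887, -0.2997, 0.0989]
tool_rot: [0.707, 0.707, 0.0, 0.001]
eef_pos: [0.4887, -0.2997, 0.0991]
tool_rot: [0.707, 0.707, 0.0, 0.001]
eef_pos: [0.4882, -0.2994, 0.0984]
tool_rot: [0.707, 0.707, 0.0, 0.001]
```

On target after settling. Lowering.

```bash
python3 -m jog '[[[0,0,-0.003,0,0,0,255],[0,0,-0.006,0,0,0,255],[0,0,-0.009,0,0,0,255],[0,0,-0.012,0,0,0,255],[0,0,-0.014,0,0,0,255],[0,0,-0.014,0,0,0,255],[0,0,-0.014,0,0,0,255],[0,0,-0.014,0,0,0,255]]]' && python3 -m jog '[[[0,0,-0.001,0,0,0,255],[0,0,-0.002,0,0,0,255],[0,0,-0.002,0,0,0,255],[0,0,-0.002,0,0,0,255]]]'
```

```text
clock: 12.82
eef_pos: [0.4879, -0.2993, 0.0855]
tool_rot: [0.707, 0.707, 0.0, 0.0]
ft_force: [-3.7, 2.3, 11.0]
grip_width: 0.0589
clock: 13.15
eef_pos: [0.4879, -0.2994, 0.0854]
tool_rot: [0.707, 0.707, 0.0, 0.001]
ft_force: [-6.8, 4.5, 21.8]
grip_width: 0.0591
```

Contact at the seated height. Releasing, backing off south and checking.

```bash
python3 -m jog '[[[0,0,0.002,0,0,0,255],[0,0,0.002,0,0,0,0],[0,0,0.002,0,0,0,0],[0,0,0.002,0,0,0,0],[0,0,0.002,0,0,0,0],[0,0,0.002,0,0,0,0],[0,0,0.002,0,0,0,0]]]' && python3 -m jog '[[[0,0,0.02,0,0,0,0],[0,0,0.05,0,0,0,0],[0,0,0.09,0,0,0,0],[0,0,0.13,0,0,0,0],[0,-0.04,0.14,0,0,0,0],[0,-0.08,0.14,0,0,0,0],[0,-0.08,0.14,0,0,0,0],[0,-0.08,0.14,0,0,0,0],[0,-0.08,0.14,0,0,0,0]]]'; python3 - <<'E'
from h import *
o=bot.get_obs();print(o["eef_pos"],o["clock"])
m=bot.camera_model("wrist")
im=bot.camera("wrist");cv2.imwrite("pics/w7.png",im)
for z,r in(([.094,.094],[.03,.0275]),([.03,],[.048])):
    f=fit(m,im,.4885,-.298,z,r,.01);print(f)
    for zz,rr in zip(z,r): cv2.polylines(im,[(proj("",circ(f[0],f[1],zz,rr),m)*4).astype(np.int32)],True,(0,0,255),1,cv2.LINE_AA,2)
c=proj("",[.4885,-.298,.04],m)[0].astype(int);x,y=max(c[0]-120,0),max(c[1]-90,0)
cv2.imwrite("pics/w7o.png",cv2.resize(im[y:y+180,x:x+240],None,fx=2.5,fy=2.5))
E
```

```text
clock: 13.73
eef_pos: [0.4878, -0.2993, 0.0833]
tool_rot: [0.707, 0.707, -0.0, -0.0]
ft_force: [0.9, 0.6, 0.2]
grip_width: 0.0854
clock: 14.48
eef_pos: [0.4874, -0.3791, 0.2228]
tool_rot: [0.707, 0.707, 0.0, -0.001]
ft_force: [-0.7, 0.4, 0.4]
grip_width: 0.0852
[ 0.48740395 -0.3790942   0.22279749] 14.4833
(0.4885, -0.299, np.float64(163.1))
(0.4885, -0.298, np.float64(161.5))
```

View pics/w7o.png

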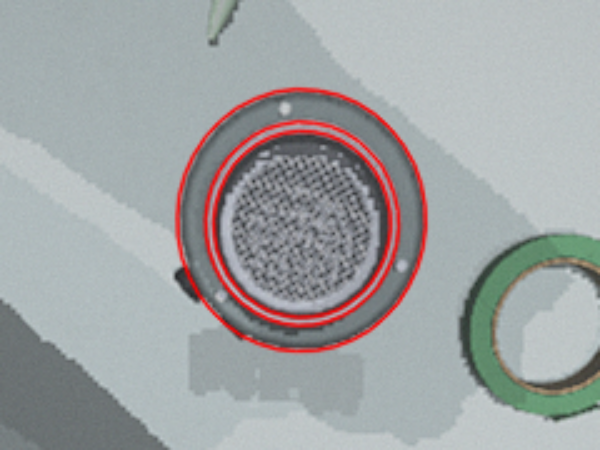

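Fine sieve seated (0.4885, −0.299). Next is the coarse sieve.

```bash
python3 -m jog '[[[0.008,0.04,0,0,0,0,0],[0.016,0.08,0,0,0,0,0],[0.024,0.12,0,0,0,0,0],[0.032,0.16,0,0,0,0,0],[0.04,0.2,0,0,0,0,0],[0.048,0.24,0,0,0,0,0],[0.056,0.28,0,0,0,0,0],[0.064,0.32,0,0,0,0,0],[0.072,0.36,0,0,0,0,0],[0.08,0.4,0,0,0,0,0]]]' && python3 -m jog '[[[0.002,0.03,0,0,0,0,0],[0.002,0.03,0,0,0,0,0],[0.002,0.03,0,0,0,0,0],[0.002,0.03,0,0,0,0,0]]]'; python3 - <<'E'
from h import *
o=bot.get_obs();print(o["eef_pos"],o["clock"])
m=bot.camera_model("wrist")
im=bot.camera("wrist");cv2.imwrite("pics/w8.png",im)
for z,r in(([.048,.048],[.03,.0275]),([.048,.008],[.03,.03])):
    f=fit(m,im,.5695,.051,z,r,.008);print(f)
E
```

```text
clock: 15.37
eef_pos: [0.567, 0.0239, 0.2239]
tool_rot: [0.706, 0.708, -0.0, -0.0]
ft_force: [1.3, -0.2, 0.2]
grip_width: 0.0853
clock: 15.7
eef_pos: [0.5691, 0.0512, 0.2236]
tool_rot: [0.706, 0.708, -0.0, -0.0]
ft_force: [0.5, 0.1, 0.1]
grip_width: 0.0854
[0.56912557 0.05118698 0.22364175] 15.7
(0.57, 0.0525, np.float64(126.7))
(0.5695, 0.05, np.float64(126.9))
```

```bash
python3 -m jog '[[[0.0005,0,-0.04,0,0,0,0],[0.0005,0,-0.08,0,0,0,0],[0.0005,0,-0.12,0,0,0,0],[0.0005,0,-0.15,0,0,0,0],[0.0005,0,-0.175,0,0,0,0],[0.0005,0,-0.19,0,0,0,0],[0.0005,0,-0.195,0,0,0,0],[0.0005,0,-0.195,0,0,0,0],[0.0005,0,-0.195,0,0,0,0]]]' && python3 -m jog '[[[0,0,0,0,0,0,255],[0,0,0,0,0,0,255],[0,0,0,0,0,0,255],[0,0,0,0,0,0,255],[0,0,0,0,0,0,255],[0,0,0,0,0,0,255],[0,0,0,0,0,0,255],[0,0,0,0,0,0,255]]]' && python3 -m jog '[[[0,0,0.03,0,0,0,255],[0,0,0.07,0,0,0,255],[0,0,0.11,0,0,0,255],[0,0,0.15,0,0,0,255],[0,0,0.19,0,0,0,255],[0,0,0.2,0,0,0,255],[0,0,0.2,0,0,0,255],[0,0,0.2,0,0,0,255]]]'
python3 - <<'E'
from h import *
o=bot.get_obs();print(o["eef_pos"],o["clock"])
m=bot.camera_model("wrist")
im=bot.camera("wrist");cv2.imwrite("pics/w9.png",im);e=o["eef_pos"]
for h in (.018,.020,.022):print(fit(m,im,e[0],e[1],[e[2]+h]*2,[.03,.0275],.008))
E
```

```text
clock: 16.5
eef_pos: [0.571, 0.0497, 0.0296]
tool_rot: [0.707, 0.707, 0.0, 0.0]
ft_force: [-0.3, 0.5, -0.0]
grip_width: 0.0855
clock: 17.17
eef_pos: [0.5721, 0.0507, 0.031]
tool_rot: [0.707, 0.707, 0.001, 0.002]
ft_force: [0.2, -1.2, 5.7]
grip_width: 0.0586
clock: 17.83
eef_pos: [0.5705, 0.0508, 0.2291]
tool_rot: [0.707, 0.707, 0.001, 0.0]
ft_force: [-1.3, -1.0, -1.6]
grip_width: 0.0585
[0.570517   0.0507636  0.22906669] 17.8333
(np.float64(0.571), np.float64(0.0508), np.float64(89.3))
(np.float64(0.571), np.float64(0.0508), np.float64(100.5))
(np.float64(0.5705), np.float64(0.0523), np.float64(95.4))
```

```bash
python3 -m jog '[[[-0.009,-0.039,0,0,0,0,255],[-0.018,-0.078,0,0,0,0,255],[-0.027,-0.117,0,0,0,0,255],[-0.036,-0.156,0,0,0,0,255],[-0.046,-0.195,0,0,0,0,255],[-0.055,-0.234,0,0,0,0,255],[-0.064,-0.273,0,0,0,0,255],[-0.073,-0.312,0,0,0,0,255],[-0.082,-0.35,0,0,0,0,255],[-0.082,-0.35,0,0,0,0,255]]]' && python3 -m jog '[[[0,0,-0.035,0,0,0,255],[0,0,-0.07,0,0,0,255],[0,0,-0.09,0,0,0,255],[0,0,-0.098,0,0,0,255],[0,0,-0.098,0,0,0,255],[0,0,-0.098,0,0,0,255],[0,0,-0.098,0,0,0,255],[0,0,-0.098,0,0,0,255]]]' && python3 -m jog '[[[0,0,0,0,0,0,255],[0,0,0,0,0,0,255]]]'
```

```text
clock: 18.72
eef_pos: [0.4849, -0.3053, 0.2252]
tool_rot: [0.71, 0.704, -0.002, -0.002]
ft_force: [0.5, 0.8, -0.8]
grip_width: 0.0586
clock: 19.38
eef_pos: [0.4897, -0.2999, 0.1326]
tool_rot: [0.707, 0.707, 0.0, 0.002]
ft_force: [-0.1, 0.5, -1.1]
grip_width: 0.0587
clock: 19.55
eef_pos: [0.4891, -0.2997, 0.1321]
tool_rot: [0.707, 0.707, 0.0, 0.001]
ft_force: [0.5, 0.8, -1.9]
grip_width: 0.0589
```

```bash
python3 -m jog '[[[-0.0005,0.0005,-0.003,0,0,0,255],[-0.0005,0.0005,-0.006,0,0,0,255],[-0.0005,0.0005,-0.009,0,0,0,255],[-0.0005,0.0005,-0.012,0,0,0,255],[-0.0005,0.0005,-0.0145,0,0,0,255],[-0.0005,0.0005,-0.0145,0,0,0,255],[-0.0005,0.0005,-0.0145,0,0,0,255]]]' && python3 -m jog '[[[0,0,-0.001,0,0,0,255],[0,0,-0.002,0,0,0,255],[0,0,-0.002,0,0,0,255],[0,0,-0.002,0,0,0,255]]]'
```

```text
clock: 20.13
eef_pos: [0.488, -0.2989, 0.117]
tool_rot: [0.707, 0.707, 0.0, 0.0]
ft_force: [-2.3, 1.4, 5.1]
grip_width: 0.0587
clock: 20.47
eef_pos: [0.488, -0.299, 0.117]
tool_rot: [0.707, 0.707, 0.0, 0.001]
ft_force: [-5.3, 2.8, 15.0]
grip_width: 0.0592
```

```bash
python3 -m jog '[[[0,0,0.0015,0,0,0,255],[0,0,0.0015,0,0,0,0],[0,0,0.0015,0,0,0,0],[0,0,0.0015,0,0,0,0],[0,0,0.0015,0,0,0,0],[0,0,0.0015,0,0,0,0],[0,0,0.0015,0,0,0,0]]]' && python3 -m jog '[[[0,0,0.02,0,0,0,0],[0,0,0.05,0,0,0,0],[0,0,0.09,0,0,0,0],[0,0,0.13,0,0,0,0],[0,-0.04,0.14,0,0,0,0],[0,-0.08,0.14,0,0,0,0],[0,-0.08,0.14,0,0,0,0],[0,-0.08,0.14,0,0,0,0],[0,-0.08,0.14,0,0,0,0]]]'; python3 - <<'E'
from h import *
o=bot.get_obs();print(o["eef_pos"],o["clock"])
m=bot.camera_model("wrist")
im=bot.camera("wrist");cv2.imwrite("pics/w10.png",im)
for z,r in(([.134,.134],[.03,.0275]),([.03,],[.048])):
    f=fit(m,im,.4885,-.298,z,r,.01);print(f)
    for zz,rr in zip(z,r): cv2.polylines(im,[(proj("",circ(f[0],f[1],zz,rr),m)*4).astype(np.int32)],True,(0,0,255),1,cv2.LINE_AA,2)
c=proj("",[.4885,-.298,.06],m)[0].astype(int);x,y=max(c[0]-120,0),max(c[1]-90,0)
cv2.imwrite("pics/w10o.png",cv2.resize(im[y:y+180,x:x+240],None,fx=2.5,fy=2.5))
E
```

```text
clock: 21.05
eef_pos: [0.4879, -0.2988, 0.1154]
tool_rot: [0.707, 0.707, -0.0, -0.0]
ft_force: [-0.4, 0.1, 0.5]
grip_width: 0.0855
clock: 21.8
eef_pos: [0.4875, -0.3787, 0.2548]
tool_rot: [0.707, 0.707, 0.0, -0.001]
ft_force: [0.3, 0.5, -0.5]
grip_width: 0.0849
[ 0.48748392 -0.37865501  0.25483426] 21.8
(0.4885, -0.2995, np.float64(175.9))
(0.4885, -0.2985, np.float64(178.4))
```

View pics/w10o.png

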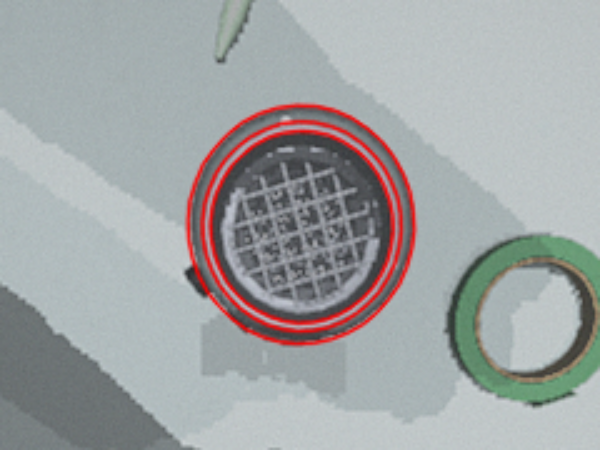

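Coarse sieve seated (0.4885, −0.2995). Now the lid.

```bash
python3 -m jog '[[[-0.005,0.04,0,0,0,0,0],[-0.01,0.08,0,0,0,0,0],[-0.015,0.12,0,0,0,0,0],[-0.02,0.16,0,0,0,0,0],[-0.027,0.2,-0.03,0,0,0,0],[-0.034,0.243,-0.06,0,0,0,0],[-0.034,0.243,-0.06,0,0,0,0],[-0.034,0.243,-0.06,0,0,0,0],[-0.034,0.243,-0.06,0,0,0,0]]]'; python3 - <<'E'
from h import *
o=bot.get_obs();print(o["eef_pos"],o["clock"])
m=bot.camera_model("wrist")
im=bot.camera("wrist");cv2.imwrite("pics/w11.png",im)
f=fit(m,im,.4538,-.1355,[.013],[.03],.008);print(f);print(fit(m,im,.4538,-.1355,[.035],[.009],.006))
for zz,rr in ((.013,.03),(.035,.009)): cv2.polylines(im,[(proj("",circ(f[0],f[1],zz,rr),m)*4).astype(np.int32)],True,(0,0,255),1,cv2.LINE_AA,2)
c=proj("",[.4538,-.1355,.02],m)[0].astype(int);x,y=max(c[0]-120,0),max(c[1]-90,0)
cv2.imwrite("pics/w11o.png",cv2.resize(im[y:y+180,x:x+240],None,fx=2.5,fy=2.5))
E
```

```text
clock: 22.6
eef_pos: [0.4531, -0.134, 0.1956]
tool_rot: [0.706, 0.709, -0.0, -0.0]
ft_force: [-0.7, 0.0, 0.2]
grip_width: 0.0856
[ 0.45307713 -0.13402147  0.1955924 ] 22.6
(0.4533, -0.1345, np.float64(94.3))
(0.4533, -0.133, np.float64(231.9))
```

View pics/w11o.png

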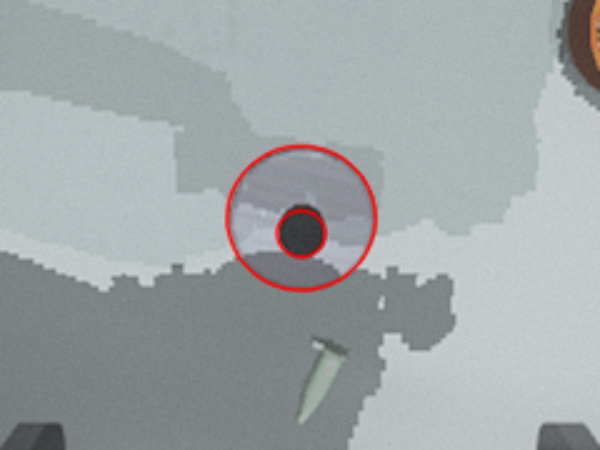

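The fit lies on the lid's disc and knob at (0.4533, −0.1343), right under the TCP. Grasping the knob.

```bash
python3 -m jog '[[[0,0,-0.04,0,0,0,0],[0,0,-0.08,0,0,0,0],[0,0,-0.12,0,0,0,0],[0,0,-0.145,0,0,0,0],[0,0,-0.16,0,0,0,0],[0,0,-0.17,0,0,0,0],[0,0,-0.17,0,0,0,0],[0,0,-0.17,0,0,0,0],[0,0,-0.17,0,0,0,0]]]' && python3 -m jog '[[[0,0,0,0,0,0,255],[0,0,0,0,0,0,255],[0,0,0,0,0,0,255],[0,0,0,0,0,0,255],[0,0,0,0,0,0,255],[0,0,0,0,0,0,255],[0,0,0,0,0,0,255],[0,0,0,0,0,0,255],[0,0,0,0,0,0,255],[0,0,0,0,0,0,255]]]' && python3 -m jog '[[[0,0,0,0,0,0,255],[0,0,0,0,0,0,255],[0,0,0,0,0,0,255]]]'
```

```text
clock: 23.4
eef_pos: [0.4554, -0.1369, 0.027]
tool_rot: [0.707, 0.707, 0.001, 0.001]
ft_force: [0.9, 0.1, 0.8]
grip_width: 0.0849
clock: 24.23
eef_pos: [0.4542, -0.1359, 0.0263]
tool_rot: [0.707, 0.707, 0.0, 0.0]
ft_force: [-1.2, 0.5, 5.9]
grip_width: 0.0153
clock: 24.48
eef_pos: [0.4542, -0.1359, 0.0263]
tool_rot: [0.707, 0.707, 0.0, 0.0]
ft_force: [-0.9, 0.2, 5.8]
grip_width: 0.0151
```

```bash
python3 -m jog '[[[0,0,0.02,0,0,0,255],[0,0,0.05,0,0,0,255],[0,0,0.09,0,0,0,255],[0,0,0.13,0,0,0,255],[0,0,0.17,0,0,0,255],[0,0,0.2,0,0,0,255],[0,0,0.2,0,0,0,255],[0,0,0.2,0,0,0,255],[0,0,0.2,0,0,0,255]]]'
python3 - <<'E'
from h import *
o=bot.get_obs();print(o["eef_pos"],o["clock"])
m=bot.camera_model("wrist")
im=bot.camera("wrist");cv2.imwrite("pics/w12.png",im);e=o["eef_pos"]
for h in (-.015,-.013,-.011):
    f=fit(m,im,e[0],e[1],[e[2]+h],[.03],.008);print(f)
    if h==-.013:cv2.polylines(im,[(proj("",circ(f[0],f[1],e[2]+h,.03),m)*4).astype(np.int32)],True,(0,0,255),1,cv2.LINE_AA,2)
cv2.imwrite("pics/w12o.png",im[180:420,120:440])
E
```

```text
clock: 25.23
eef_pos: [0.4533, -0.1356, 0.2247]
tool_rot: [0.707, 0.707, -0.0, -0.001]
ft_force: [0.0, 0.0, -1.3]
grip_width: 0.0156
[ 0.45326384 -0.13564493  0.22471532] 25.2333
(np.float64(0.4538), np.float64(-0.1361), np.float64(97.9))
(np.float64(0.4538), np.float64(-0.1356), np.float64(87.1))
(np.float64(0.4538), np.float64(-0.1346), np.float64(239.3))
```

View pics/w12o.png

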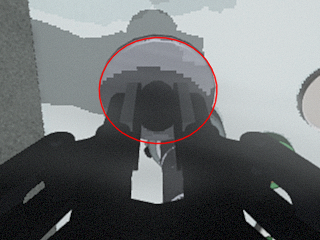

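The lid hangs level and centred. Moving over the stack.

```bash
python3 -m jog '[[[0.007,-0.035,0,0,0,0,255],[0.015,-0.07,0,0,0,0,255],[0.022,-0.105,0,0,0,0,255],[0.03,-0.14,0,0,0,0,255],[0.035,-0.164,0,0,0,0,255],[0.035,-0.164,-0.03,0,0,0,255],[0.035,-0.164,-0.05,0,0,0,255],[0.035,-0.164,-0.058,0,0,0,255],[0.035,-0.164,-0.058,0,0,0,255],[0.035,-0.164,-0.058,0,0,0,255]]]' && python3 -m jog '[[[0,0,0,0,0,0,255],[0,0,0,0,0,0,255],[0,0,0,0,0,0,255]]]' && python3 -m jog '[[[0,0,0,0,0,0,255],[0,0,0,0,0,0,255]]]'
```

```text
clock: 26.12
eef_pos: [0.4883, -0.2992, 0.1666]
tool_rot: [0.707, 0.707, -0.0, -0.002]
ft_force: [0.8, 1.0, -0.8]
grip_width: 0.0155
clock: 26.37
eef_pos: [0.4898, -0.3, 0.1693]
tool_rot: [0.707, 0.707, 0.0, 0.001]
ft_force: [0.1, 0.1, -1.2]
grip_width: 0.0153
clock: 26.53
eef_pos: [0.4893, -0.2999, 0.1687]
tool_rot: [0.707, 0.707, 0.0, 0.001]
ft_force: [-1.1, 0.7, -0.7]
grip_width: 0.0158
```

```bash
python3 -m jog '[[[-0.001,0,-0.003,0,0,0,255],[-0.001,0,-0.006,0,0,0,255],[-0.001,0,-0.009,0,0,0,255],[-0.001,0,-0.012,0,0,0,255],[-0.001,0,-0.0145,0,0,0,255],[-0.001,0,-0.0145,0,0,0,255],[-0.001,0,-0.0145,0,0,0,255]]]' && python3 -m jog '[[[0,0,-0.001,0,0,0,255],[0,0,-0.002,0,0,0,255],[0,0,-0.002,0,0,0,255],[0,0,-0.002,0,0,0,255]]]'
```

```text
clock: 27.12
eef_pos: [0.4878, -0.2998, 0.153]
tool_rot: [0.707, 0.707, -0.0, -0.0]
ft_force: [0.2, 0.9, -0.6]
grip_width: 0.0155
clock: 27.45
eef_pos: [0.4882, -0.3, 0.1523]
tool_rot: [0.707, 0.707, 0.0, 0.001]
ft_force: [-0.6, 0.5, 4.8]
grip_width: 0.0156
```

```bash
python3 -m jog '[[[0,0,0,0,0,0,0],[0,0,0,0,0,0,0],[0,0,0,0,0,0,0],[0,0,0,0,0,0,0],[0,0,0,0,0,0,0],[0,0,0,0,0,0,0],[0,0,0,0,0,0,0],[0,0,0,0,0,0,0]]]' && python3 -m jog '[[[0,0,0.02,0,0,0,0],[0,0,0.05,0,0,0,0],[0,0,0.09,0,0,0,0],[0,-0.03,0.12,0,0,0,0],[0,-0.07,0.12,0,0,0,0],[0,-0.1,0.12,0,0,0,0],[0,-0.1,0.12,0,0,0,0],[0,-0.1,0.12,0,0,0,0],[0,-0.1,0.12,0,0,0,0]]]'; python3 - <<'E'
from h import *
o=bot.get_obs();print(o["eef_pos"],o["clock"])
m=bot.camera_model("wrist")
im=bot.camera("wrist")
for z,r in(([.139],[.03]),([.161],[.009]),([.03,],[.048])):
    f=fit(m,im,.4885,-.298,z,r,.01);print(f)
    for zz,rr in zip(z,r): cv2.polylines(im,[(proj("",circ(f[0],f[1],zz,rr),m)*4).astype(np.int32)],True,(0,0,255),1,cv2.LINE_AA,2)
s=bot.camera("side")[100:310,200:480];s=cv2.resize(s,None,fx=2,fy=2)
cv2.imwrite("pics/end.png",cv2.hconcat([im[:,140:380],s]))
E
```

```text
clock: 28.12
eef_pos: [0.4879, -0.2999, 0.1513]
tool_rot: [0.707, 0.707, -0.0, -0.0]
ft_force: [-0.3, -0.5, -0.5]
grip_width: 0.0852
clock: 28.87
eef_pos: [0.4877, -0.3995, 0.2707]
tool_rot: [0.707, 0.707, 0.0, -0.001]
ft_force: [0.2, 0.4, -0.4]
grip_width: 0.0851
[ 0.48765038 -0.39953502  0.27065944] 28.8667
(0.491, -0.301, np.float64(104.9))
(0.488, -0.3, np.float64(254.7))
(0.4885, -0.299, np.float64(195.4))
```

View pics/end.png

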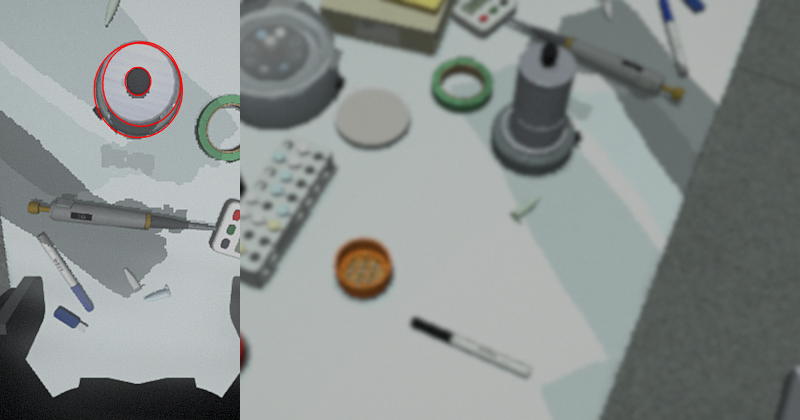

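The final view shows a straight, level stack with the lid on top, and the bystanders look undisturbed. Handing in.

```bash
python3 -c "
from workcell import bot
print(bot.job_done())"
```

```text
the job is handed in; nothing more can be done
None
```

The sieve stack is built on the shaker in the right order: pan, fine sieve, coarse sieve, lid. Everything was let go and the arm was clear when I handed the job in, at about 29 s on the robot clock.

- **Seating:** each part met contact within about 1–2 mm of its seated height. The contact forces read 5–22 N.
- **Centring:** the camera fits put the pan and both sieves within about 1 mm of the shaker's axis. The lid's knob fit agreed to about 1 mm. The lid's disc-edge fit disagreed, reading about 2.5–3 mm off, but that was a weak fit and still inside the 6 mm limit.
- **Level:** I judged level by eye in the last pictures, where the stack looks straight, and did not measure the tilt.
- **Bystanders:** the marker, tape, dish, microtube and rack look unmoved by eye in the last pictures. I never touched the orange or red look-alikes.

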